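# Check a frying pan's base for warp with a straightedge

### The arm

A 7-joint arm with a two-finger parallel gripper is mounted at the origin on the work surface. World frame = base frame: x ahead of the robot, y to its left, z up, the work surface at z = 0. Lengths are in m, angles in rad, forces in N, time in s.
With the tool pointing down it reaches from about 0.4 to 0.875 m from the base axis. Payload 19.3 kg.
Tool frame: the origin (TCP) lies on the mounting face of the last link; the fingertips stand 173 mm ahead of it and the grasp point (between the pads) lies 155 mm ahead of it; z points along the fingers, y is the line along which they close (so a half turn about z gives the same grasp; the last joint's range is limited). The gripper opens to 85 mm and grips with 20 to 120 N. Pads are 22 mm wide; open, the fingers measure 114 mm over their backs; the gripper's body (76 mm by 85 mm) begins 54 mm behind the grasp point. The pads swing forward as they close: fully open they stand 13 mm farther back than shut.
Start: joints at [1.127, 0.521, -0.036, 1.599, 0.021, 1.021, -0.113], TCP at [0.228, -0.582, 0.405] pointing down, gripper open.
Joint ranges: [-2.91, 2.91], [-0.3, 2.13], [-1.5, 1.42], [0.17, 2.43], [-1.26, 4.41], [0.16, 1.93], [-2.52, 2.52]. Speed limits (rad/s): [1.89, 1.89, 2.39, 2.39, 3.01, 3.01, 3.01].

### API

Orientations are given as [roll, pitch, yaw] about the fixed x, y, z axes, in that order (R = Rz(yaw) Ry(pitch) Rx(roll)).
In Python, from workcell import bot, vision gives the robot as it stands.
- The arm moves only by the shell command python3 -m creep 'ROWS' [FORCE]. ROWS is JSON, a list that holds one entry, the list of rows, each a list of 7 numbers: the opening, from -1 (shut) to 1 (fully open), then the shift along the tool's x, y, z in cm, then the turn, a rotation vector about the tool's x, y, z in rad. In form: [[[grip, tx, ty, tz, rx, ry, rz], ...]]. A call has 1 to 12 rows; each row shifts and turns the commanded pose from where the row before left it, along the tool's axes as they then stand; what a row does not reach is not made up. A row lasts 1/8 s, in which the tool goes at most 62.5 mm and 10.7 degrees, less where a joint would pass 70% of its speed; a pose out of reach is approached as far as the arm can. A call with a gripper value outside its range is refused whole. The fingers move at their own pace and stop on an object; FORCE is the grip in N (left out, the last holds). Time passes only in rows, so rows that do not move let the fingers close. It gives the time, the measured TCP pose, the force, the opening and the grip force at its end, in the units of the state.
- bot.observe(): the state, without advancing time (a new reading comes with each control period).
- vision.grab_frame(name): name is "scene" or "top" or "wrist"; returns a dict with "image" (400x640x3 uint8, blue, green, red), "depth" (400x640 float32, m along the optical axis (not along the pixel's ray), 0 where there is no reading), "fovy" (degrees; the focal length in pixels is half the picture's height over the tangent of half this angle, whatever the lens; pixels are square), "cx", "cy" (the principal point, pixels), "k1" (the pictures are not rectified: a ray, as slopes to the right and down, at radius r is drawn at 1 + k1 r^2 times it, then the intrinsics apply), "cam_to_world" (4x4, takes a point from camera to world coordinates); the wrist camera has in their place "tool_from_camera" (4x4, takes a point from camera to tool coordinates, whose origin is the TCP and whose axes are the flange's). Camera axes: x right, y down, z forward; pixel columns grow to the right and rows downward; lengths in m; the calibration is good to about 2 mm. A picture is of the moment at which its call begins: read the wrist's pose just before it.
- bot.job_done(): hands the job in; it is judged then, once.
The state is a dict: "clock": time; "qpos": joint angles; "qd": joint speeds; "joint_efforts": joint torques, N m; "position": TCP position; "tool_rot": TCP orientation; "force": force on the tool from outside, world axes, zero at the start; "moment": the same for the moment, N m; "grip_width": finger opening in m; "finger_force": force on a finger pad.
Only numpy, scipy, OpenCV 4.12 (cv2) and the standard library are available. Lean on these libraries where they do the work, as an engineer would, in place of code of your own. Each camera call takes 0.05 s, during which the arm holds its last target. There are 200 camera calls.

### The job

Check the upturned frying pan for a warped base, using the small spirit level as the straightedge: gently stand it on its long narrow edge across the middle of the base, in line with the pan's handle, and hold it there lightly for a second or two; then lift it clear, give it a quarter turn and set it across the middle the other way, square to the handle. Finish still gripping the level and holding it still there, upright and flush on the base with only a light touch (the weight of a full mug, about a kilogram at most), so that I can look for daylight under it. Do not shove the pan about or disturb the other things on the worktop.

Things in the scene. Friction and masses are not known exactly. Their poses are not given: they have to be found in the camera images.
- pan: Wide frying pan, loose, 0.95 kg, upside down on its rim: dark, 244 mm across the rim, wall tapering up to a flat bright base disc (184 mm across, stamped with concentric rings) 50 mm above the worktop. Black handle, 12 to 29 mm above the worktop, ends 315 mm from the pan's axis. The only upturned pan. Origin: middle of the rim, on the worktop; z up; +x along the handle.
- pan_base (a point): Middle of the upturned pan's base disc, on its upper surface (the centre of the stamped rings), 50 mm above the pan's origin; axes as the pan's. Pan and level are rigid: with the level touching, about 0.1 mm of height changes the force by 1 to 3 N, so touch down slowly, let the arm settle and trim.
- level: Spirit level, loose, 0.24 kg, rigid: straight aluminium bar 250 mm long (x), 21 wide (y), 48 high (z), flat sides, black end caps, green vial in the middle of its top edge, round vial off-centre in its side. Starts standing on its narrow long edge, vial up. Origin: middle of its underside, which goes on the pan. Grip it across y at mid-length, fingertips 15 to 20 mm above the underside.
- jar: Bystander: amber jam jar with steel cap, 68 mm across, 95 mm high. Origin: middle of its underside.
- mug: Bystander: white mug, 82 mm across, 95 mm high. Origin: middle of its underside.
- spoon: Bystander: wooden spoon lying along its x, 270 mm long. Origin: middle of its underside.
- tumbler: Bystander: drinking glass, 74 mm across, 100 mm high. Origin: middle of its underside.
- mill: Bystander: dark wooden pepper mill, 54 mm across, 138 mm high. Origin: middle of its underside.
- oil: Bystander: green glass oil bottle, 68 mm across, 220 mm high. Origin: middle of its underside.

How it is judged:
On the way, in this order (a step that is already met when the one before it is completed fails the run):
1. the level is gripped and lifted off the worktop (contact force between the fingers and level above 2 N and height (world z) of level above 0.03 m and contact force between level and pan below 0.1 N), for 0.1 s.
2. first check: gripped level stands flush on the pan's base through its middle, in line with the handle, lightly and still, for about a second (contact force between the fingers and level above 2 N and contact force between level and pan between 0.4 and 12 N and angle between the z axis of level and the z axis of pan, either way round below 0.05 rad and angle between the x axis of level and the x axis of pan, either way round below 0.14 rad and horizontal distance between level and pan_base below 0.02 m and z of level in the frame of pan_base between -0.003 and 0.004 m and linear speed of level below 0.02 m/s), for 0.8 s.
3. the gripped level is lifted clear of the pan (more than 8 mm) (contact force between the fingers and level above 2 N and z of level in the frame of pan_base above 0.008 m and contact force between level and pan below 0.1 N), for 0.1 s.
At the end, for the whole second after the job is handed in: Level still gripped, still, flush and upright on the pan base (3 degrees, 4 mm), its middle within 20 mm of the base's middle, square to the handle within 8 degrees, pressing 0.4 to 12 N; pan flat and within 25 mm of its start, other things within 30 mm (contact force between the fingers and level above 2 N and contact force between level and pan between 0.4 and 12 N and angle between the z axis of level and the z axis of pan, either way round below 0.05 rad and angle between the x axis of level and the y axis of pan, either way round below 0.14 rad and horizontal distance between level and pan_base below 0.02 m and z of level in the frame of pan_base between -0.003 and 0.004 m and linear speed of level below 0.02 m/s and distance of pan from where it was at the start of the episode below 0.025 m and angle between pan's own z axis and vertical below 0.04 rad and distance of each of jar, mug, spoon, tumbler, mill, oil from where it was at the start of the episode below 0.03 m); the arm keeps its last pose, push and grip.
It fails at once if the level is banged or pressed hard on the pan (over 90 N) (contact force between level and pan above 90 N).
It fails at once if the pan is shoved (over 25 mm) or tipped (distance of pan from where it was at the start of the episode above 0.025 m or angle between pan's own z axis and vertical above 0.12 rad).
It fails at once if another thing is pushed away (over 30 mm) or knocked over (distance of any of jar, mug, spoon, tumbler, mill, oil from where it was at the start of the episode above 0.03 m or angle between any of jar, mug, tumbler, mill, oil's own z axis and vertical above 0.5 rad).
It also fails if it takes over 67 s, if anything falls off the work surface, if the arm or the gripper's body presses on something with over 40 N, if the wrist force passes 120 N, or if a joint passes its speed limit or range.

## Working session

There is one attempt and no reset: what is moved stays moved. The work goes in short steps, Python scripts to look and compute and a shell command to move; the robot and the scene stay as the last step left them, time stands still between calls to the robot, and variables do not carry over. Pictures are saved under pics/ and viewed, at most 10 in all, crops included, and the job is handed in when it is done.

```bash
mkdir -p pics
cat > h.py <<'E'
import numpy as np,cv2
from workcell import bot,vision
from scipy.spatial.transform import Rotation as R
def K(f):
    h=f["image"].shape[0]; fl=h/2/np.tan(np.radians(f["fovy"])/2)
    return np.array([[fl,0,f["cx"]],[0,fl,f["cy"]],[0,0,1]]),np.array([f["k1"],0,0,0,0.])
def rays(f,px):
    k,d=K(f); p=cv2.undistortPoints(np.array(px,float).reshape(-1,1,2),k,d)[:,0]
    return np.c_[p,np.ones(len(p))]
def pose(s):
    T=np.eye(4);T[:3,:3]=R.from_euler('xyz',s["tool_rot"]).as_matrix();T[:3,3]=s["position"];return T
def c2w(f,s=None):
    return np.array(f["cam_to_world"]) if "cam_to_world" in f else pose(s)@np.array(f["tool_from_camera"])
def onplane(f,px,z,s=None):
    T=c2w(f,s); r=rays(f,px)@T[:3,:3].T; o=T[:3,3]
    return o+r*((z-o[2])/r[:,2])[:,None]
def cloud(f,s=None):
    v,u=np.mgrid[:400,:640]; r=rays(f,np.c_[u.ravel(),v.ravel()])*f["depth"].reshape(-1,1)
    T=c2w(f,s); P=r@T[:3,:3].T+T[:3,3]; P[f["depth"].ravel()==0]=np.nan
    return P.reshape(400,640,3)
E
python3 - <<'E'
from h import *
s=bot.observe();print({k:np.round(v,3).tolist() for k,v in s.items()})
for n in("top","scene"):
    f=vision.grab_frame(n);cv2.imwrite(f"pics/{n}0.png",f["image"]);np.savez(f"{n}0.npz",**f)
    print(n,f["fovy"],f["k1"],c2w(f)[:3,3])
E
```

```text
{'clock': 0.0, 'qpos': [1.127, 0.522, -0.036, 1.6, 0.021, 1.021, -0.113], 'qd': [0.001, -0.001, -0.002, -0.0, -0.001, 0.001, 0.0], 'joint_efforts': [-0.0, -92.711, 1.98, -36.994, 0.018, 0.008, -0.0], 'position': [0.228, -0.582, 0.404], 'tool_rot': [-3.14, 0.0, 0.374], 'force': [-0.532, -0.359, 1.128], 'moment': [-0.026, 0.027, -0.042], 'finger_force': 0.0, 'grip_width': 0.085}
top 50.36986684360427 -0.07082661997007057 [ 0.39598582 -0.00504796  1.30378878]
scene 52.98571305172931 0.00229815787868897 [ 1.47339353 -0.01709756  0.89935388]
```

View pics/top0.png

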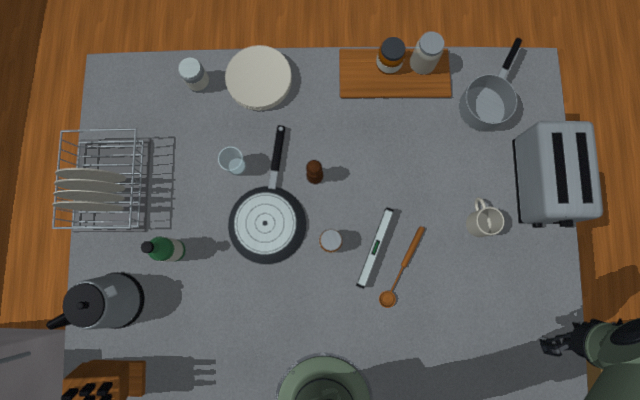

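View pics/scene0.png

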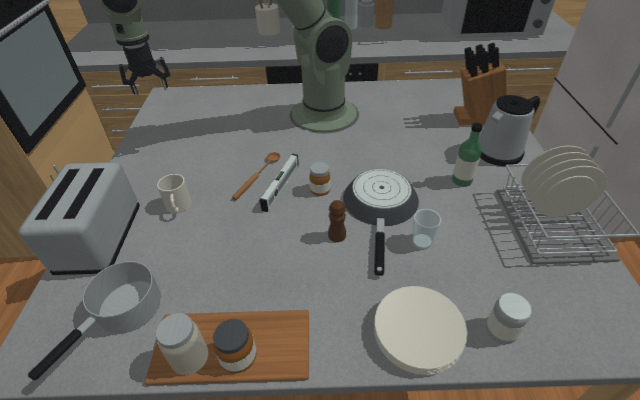

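The top view shows the pan disc at about (265,223) with its handle end at (280,127). The level runs from (389,210) to (361,286), with the jar between them at (331,240), the mill at (315,170), the tumbler at (232,160) and the spoon at (405,265).

```bash
cat > m.py <<'E'
from h import *
def ld(n): return dict(np.load(n+"0.npz"))
for n,pb,lv in(("top",(225,180,305,265),(350,200,398,295)),("scene",(340,165,425,225),(255,150,303,212))):
    f=ld(n);f={k:(v if v.ndim else float(v)) for k,v in f.items()}
    P=cloud(f);g=cv2.cvtColor(f["image"],cv2.COLOR_BGR2GRAY)
    def box(b):
        m=np.zeros((400,640),bool);m[b[1]:b[3],b[0]:b[2]]=1;return m
    z=P[...,2]
    m=(box(pb)&(g>110)&(z>.035)&(z<.065)).astype(np.uint8)
    m=cv2.morphologyEx(m,cv2.MORPH_OPEN,np.ones((3,3)))
    c=max(cv2.findContours(m,0,1)[0],key=cv2.contourArea)
    W=onplane(f,c[:,0],.05); (x,y),r=cv2.minEnclosingCircle(W[:,:2].astype(np.float32)*1000)
    el=cv2.fitEllipse(W[:,:2].astype(np.float32)*1000)
    print(n,"disc",x,y,r,el,"z",np.nanmedian(z[m>0]))
    # level top face
    m=box(lv)&(z>.04)&(z<.06)
    m=m.astype(np.uint8);n_,L,st,_=cv2.connectedComponentsWithStats(m);i=1+np.argmax(st[1:,4])
    v,u=np.nonzero(L==i)
    W=onplane(f,np.c_[u,v],.048)[:,:2].astype(np.float32)*1000
    print(" level",cv2.minAreaRect(W),W.mean(0),"z",np.nanmedian(z[L==i]),"cloud mean",np.nanmean(P[L==i],0))
E
python3 m.py
cat > m2.py <<'E'
from h import *
f=dict(np.load("top0.npz"));f={k:(v if v.ndim else float(v)) for k,v in f.items()}
P=cloud(f);g=cv2.cvtColor(f["image"],cv2.COLOR_BGR2GRAY);z=P[...,2]
m=np.zeros((400,640),bool);m[122:168,265:292]=1;m&=(g<50)&(z>.015)&(z<.05)
v,u=np.nonzero(m);W=onplane(f,np.c_[u,v],.029)[:,:2]*1000
print("handle",len(W),cv2.minAreaRect(W.astype(np.float32)),W.mean(0))
for n,b in dict(jar=(315,225,345,255),mill=(303,155,326,188),tumbler=(215,145,248,178),spoon=(375,225,428,310),mug=(465,195,507,240),oil=(138,232,190,266)).items():
    q=P[b[1]:b[3],b[0]:b[2]].reshape(-1,3);q=q[q[:,2]>.006+.03*(n!="spoon")]
    print(n,len(q),np.round(np.nanpercentile(q,[3,50,97],axis=0)*1000).tolist())
E
python3 m2.py
```

```text
top disc 528.00048828125 170.7772674560547 92.39848327636719 ((527.9894409179688, 170.586181640625), (180.95277404785156, 182.29660034179688), 174.672607421875) z 0.0487701973207888
 level ((453.9689636230469, -155.19049072265625), (22.175588607788086, 247.96881103515625), 67.73234558105469) [ 452.589   -154.68007] z 0.04703445438174181 cloud mean [ 0.45263894 -0.15480432  0.04695906]
scene disc 529.3903198242188 167.51266479492188 93.48709106445312 ((530.2611694335938, 168.02450561523438), (178.15380859375, 182.82333374023438), 153.02105712890625) z 0.05189437117357276
 level ((458.7987060546875, -157.77000427246094), (29.022409439086914, 261.30584716796875), 67.96883392333984) [ 466.4245  -161.56671] z 0.04966361433550648 cloud mean [ 0.46765059 -0.16139629  0.04900344]
handle 306 ((767.82958984375, 135.3184051513672), (24.983566284179688, 134.87490844726562), 82.06240844726562) [762.6622636  135.58514691]
jar 429 [[443.0, -51.0, 58.0], [470.0, -23.0, 93.0], [499.0, 6.0, 97.0]]
mill 276 [[658.0, 2.0, 40.0], [671.0, 23.0, 125.0], [695.0, 44.0, 136.0]]
tumbler 388 [[679.0, 233.0, 38.0], [722.0, 275.0, 80.0], [747.0, 301.0, 101.0]]
spoon 658 [[283.0, -300.0, 7.0], [451.0, -214.0, 17.0], [515.0, -157.0, 50.0]]
mug 553 [[487.0, -522.0, 38.0], [529.0, -478.0, 74.0], [589.0, -444.0, 96.0]]
oil 797 [[420.0, 420.0, 45.0], [449.0, 439.0, 143.0], [480.0, 468.0, 220.0]]
```

```bash
cat > go.py <<'E'
# usage: go.py x y z yaw(world)  -> total shift in present tool axes (cm), then rotvec
import sys
from h import *
s=bot.observe();T=pose(s);x,y,z,w=map(float,sys.argv[1:5])
d=T[:3,:3].T@(np.array([x,y,z])-T[:3,3])*100
Rt=R.from_euler('xyz',[np.pi,0,w]).as_matrix()
print("t",s["clock"],"pos",np.round(s["position"],4),"rot",np.round(s["tool_rot"],4),"F",np.round(s["force"],2),"ff",round(float(s["finger_force"]),1),"w",round(float(s["grip_width"]),4),"q",np.round(s["qpos"],2))
print("shift cm",np.round(d,2),"turn",np.round(R.from_matrix(T[:3,:3].T@Rt).as_rotvec(),3))
E
python3 -m creep '[[[1,3.67,-3.14,1.04,0,0,0],[1,3.67,-3.14,1.04,0,0,0],[1,3.67,-3.14,1.04,0,0,0],[1,3.67,-3.14,1.04,0,0,0],[1,3.67,-3.14,1.04,0,0,0],[1,3.67,-3.14,1.04,0,0,0],[1,3.67,-3.14,1.04,0,0,0],[1,3.67,-3.14,1.04,0,0,0],[1,3.67,-3.14,1.04,0,0,0],[1,3.67,-3.14,1.04,0,0,0]]]' 40
python3 -m creep '[[[1,0,0,0,0,0,0.15],[1,0,0,0,0,0,0.15],[1,0,0,0,0,0,0.15],[1,0,0,0,0,0,0.15],[1,0,0,0,0,0,0.16],[1,0,0,0,0,0,0],[1,0,0,0,0,0,0],[1,0,0,0,0,0,0]]]'
python3 go.py 0.455 -0.156 0.30 -0.389
python3 - <<'E'
from h import *
s=bot.observe();f=vision.grab_frame("wrist");cv2.imwrite("pics/w1.png",f["image"]);np.savez("w1.npz",T=pose(s),**f)
E
```

```text
clock: 1.35
position: [0.4557, -0.1541, 0.3003]
tool_rot: [-3.141, 0.0, 0.374]
force: [1.2, -1.5, 0.0]
grip_width: 0.0854
finger_force: 0.0
clock: 2.35
position: [0.4552, -0.1556, 0.3007]
tool_rot: [-3.142, 0.0, -0.384]
force: [0.6, -0.5, -0.2]
grip_width: 0.0853
finger_force: 0.0
t 2.35 pos [ 0.4552 -0.1556  0.3007] rot [-3.1415e+00  1.0000e-04 -3.8420e-01] F [ 0.6  -0.54 -0.22] ff 0.0 w 0.0853 q [ 0.15  0.45  0.08  2.07 -0.06  0.62 -1.69]
shift cm [-0.    0.04  0.07] turn [-0.     0.     0.005]
```

View pics/w1.png

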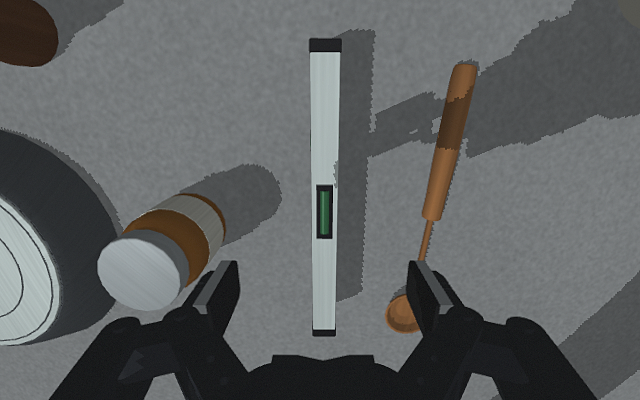

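The wrist view shows the level upright in the image, with end caps at (325,45) and (324,333) and the vial at (324,211). The spoon is clear of the right-hand finger.

Run:
```python
from h import *
f=dict(np.load("w1.npz"));T=f.pop("T");f={k:(v if v.ndim else float(v)) for k,v in f.items()}
s=dict(position=T[:3,3],tool_rot=R.from_matrix(T[:3,:3]).as_euler('xyz'))
W=onplane(f,[(325,39),(324,335),(324.5,211)],.048,s);print(W,"mid",(W[0]+W[1])/2,np.linalg.norm(W[0]-W[1]))
g=cv2.cvtColor(f["image"],cv2.COLOR_BGR2GRAY)
m=(g>130)&(np.abs(np.arange(640)-325)<25);m[:52]=0;m[328:]=0
v,u=np.nonzero(m);Q=onplane(f,np.c_[u,v],.048,s)[:,:2].astype(np.float32)*1000
print(cv2.minAreaRect(Q),Q.mean(0))
```

```text
[[ 0.57056844 -0.20545604  0.048     ]
 [ 0.34045037 -0.11226176  0.048     ]
 [ 0.45603584 -0.15912525  0.048     ]] mid [ 0.45550941 -0.1588589   0.048     ] 0.24827303676878335
((454.9392395019531, -162.19090270996094), (29.242595672607422, 230.9143524169922), 68.46944427490234) [ 475.4355  -166.45439]
```

```bash
python3 -m creep '[[[1,0,0.2,2,0,0,0],[1,0,0,2,0,0,0],[1,0,0,2,0,0,0],[1,0,0,2,0,0,0],[1,0,0,1.5,0,0,0],[1,0,0,1,0,0,0],[1,0,0,0.65,0,0,0],[1,0,0,0,0,0,0],[1,0,0,0,0,0,0]]]' 40
python3 -m creep '[[[-1,0,0,0,0,0,0],[-1,0,0,0,0,0,0],[-1,0,0,0,0,0,0],[-1,0,0,0,0,0,0],[-1,0,0,0,0,0,0],[-1,0,0,0,0,0,0],[-1,0,0,0,0,0,0],[-1,0,0,0,0,0,0],[-1,0,0,0,0,0,0],[-1,0,0,0,0,0,0]]]' 40
python3 go.py 0.4555 -0.158 0.189 -0.385
```

```text
clock: 3.52
position: [0.4546, -0.1574, 0.1896]
tool_rot: [-3.142, -0.001, -0.386]
force: [0.9, -0.3, -0.3]
grip_width: 0.0853
finger_force: 0.0
clock: 4.78
position: [0.4545, -0.1574, 0.1893]
tool_rot: [-3.142, -0.0, -0.386]
force: [-1.1, 0.7, 6.0]
grip_width: 0.0207
finger_force: 39.6
t 4.775 pos [ 0.4545 -0.1574  0.1893] rot [-3.1415e+00 -1.0000e-04 -3.8630e-01] F [-1.12  0.71  5.97] ff 39.6 w 0.0207 q [ 0.18  0.67  0.04  2.11 -0.08  0.36 -1.67]
shift cm [0.12 0.02 0.03] turn [-0.    -0.    -0.001]
```

```bash
python3 -m creep '[[[-1,0,0,-0.5,0,0,0],[-1,0,0,-1.5,0,0,0],[-1,0,0,-2,0,0,0],[-1,0,0,-2.5,0,0,0],[-1,0,0,-2.5,0,0,0],[-1,0,0,-2.5,0,0,0],[-1,0,0,-2.5,0,0,0],[-1,0,0,-2,0,0,0],[-1,0,0,-1,0,0,0],[-1,0,0,0,0,0,0],[-1,0,0,0,0,0,0]]]'
python3 go.py 0.529 0.1695 0.36 -0.142
python3 - <<'E'
from h import *
s=bot.observe();f=vision.grab_frame("wrist");cv2.imwrite("pics/w2.png",f["image"]);np.savez("w2.npz",T=pose(s),**f)
E
```

```text
clock: 6.15
position: [0.4543, -0.1573, 0.3586]
tool_rot: [3.141, 0.001, -0.386]
force: [-1.4, 0.1, -3.6]
grip_width: 0.0203
finger_force: 39.5
t 6.15 pos [ 0.4543 -0.1573  0.3586] rot [ 3.1415e+00  1.0000e-03 -3.8620e-01] F [-1.4   0.06 -3.62] ff 39.5 w 0.0203 q [ 0.13  0.36  0.1   2.02 -0.05  0.76 -1.7 ]
shift cm [ -5.38 -33.09  -0.13] turn [-0.     0.001 -0.244]
```

View pics/w2.png

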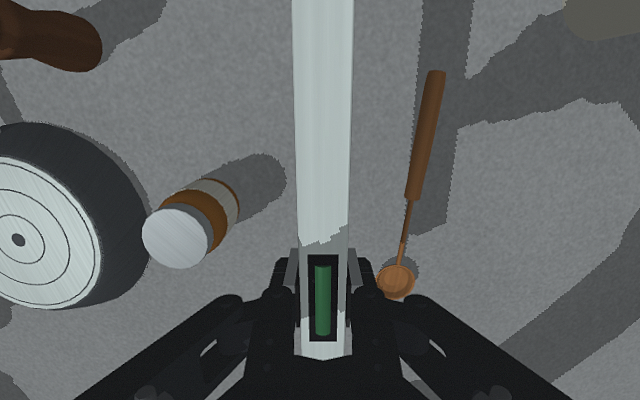

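The level is held square, with the vial at (322,300) between the pads. The pan's ring centre is at (19,240).

```bash
python3 -m creep '[[[-1,-0.45,-2.76,0,0,0,0],[-1,-0.45,-2.76,0,0,0,0],[-1,-0.45,-2.76,0,0,0,0],[-1,-0.45,-2.76,0,0,0,0],[-1,-0.45,-2.76,0,0,0,0],[-1,-0.45,-2.76,0,0,0,0],[-1,-0.45,-2.76,0,0,0,0],[-1,-0.45,-2.76,0,0,0,0],[-1,-0.45,-2.76,0,0,0,0],[-1,-0.45,-2.76,0,0,0,0],[-1,-0.45,-2.76,0,0,0,0],[-1,-0.45,-2.76,0,0,0,0]]]'
python3 -m creep '[[[-1,0,0,0,0,0,-0.08],[-1,0,0,0,0,0,-0.08],[-1,0,0,0,0,0,-0.084],[-1,0,0,0,0,0,0],[-1,0,0,0,0,0,0],[-1,0,0,0,0,0,0]]]'
python3 go.py 0.529 0.1695 0.26 -0.142
python3 - <<'E'
from h import *
f=dict(np.load("w2.npz"));T=f.pop("T");f={k:(v if v.ndim else float(v)) for k,v in f.items()}
s=dict(position=T[:3,3],tool_rot=R.from_matrix(T[:3,:3]).as_euler('xyz'))
print(onplane(f,[(19,240)],.05,s))
f=dict(np.load("top0.npz"));f={k:(v if v.ndim else float(v)) for k,v in f.items()}
print(onplane(f,[(265,223)],.05))
f=vision.grab_frame("wrist");cv2.imwrite("pics/w3.png",f["image"])
E
```

```text
clock: 7.7
position: [0.5292, 0.1706, 0.3583]
tool_rot: [3.141, 0.001, -0.386]
force: [1.3, -0.7, -2.1]
grip_width: 0.0204
finger_force: 39.5
clock: 8.45
position: [0.5292, 0.1698, 0.359]
tool_rot: [3.141, 0.0, -0.143]
force: [-0.0, -0.8, -1.2]
grip_width: 0.0208
finger_force: 39.7
t 8.45 pos [0.5292 0.1698 0.359 ] rot [ 3.1414e+00  2.0000e-04 -1.4330e-01] F [-0.   -0.81 -1.19] ff 39.7 w 0.0208 q [-0.39  0.47 -0.04  1.83  0.02  0.85 -2.15]
shift cm [-0.01  0.03  9.9 ] turn [ 0.     0.    -0.001]
[[0.52920399 0.16855086 0.05      ]]
[[0.52733241 0.16911695 0.05      ]]
```

View pics/w3.png

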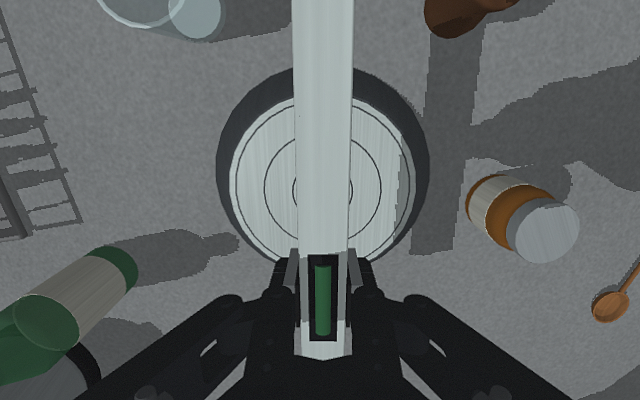

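The pan is centred under the level, and the handle is hidden directly behind the bar, so the two are in line.

```bash
python3 -m creep '[[[-1,0,0,2,0,0,0],[-1,0,0,2,0,0,0],[-1,0,0,2,0,0,0],[-1,0,0,2,0,0,0],[-1,0,0,1.5,0,0,0],[-1,0,0,1,0,0,0],[-1,0,0,0.5,0,0,0],[-1,0,0,0.4,0,0,0],[-1,0,0,0.1,0,0,0],[-1,0,0,0,0,0,0],[-1,0,0,0,0,0,0]]]'
for i in 1 2 ; do python3 -m creep '[[[-1,0,0,0,0,0,0]]]' | egrep 'pos|force:'; done
python3 -m creep '[[[-1,0,0,0.05,0,0,0],[-1,0,0,0.05,0,0,0],[-1,0,0,0,0,0,0],[-1,0,0,0,0,0,0]]]' | egrep 'pos|force:'
python3 -m creep '[[[-1,0,0,0.05,0,0,0],[-1,0,0,0.05,0,0,0],[-1,0,0,0,0,0,0],[-1,0,0,0,0,0,0]]]' | egrep 'pos|force:'
```

```text
clock: 9.88
position: [0.5293, 0.1698, 0.2445]
tool_rot: [-3.141, -0.0, -0.142]
force: [-0.1, -0.2, -2.3]
grip_width: 0.0204
finger_force: 39.8
position: [0.5292, 0.1698, 0.2444]
force: [-0.1, 0.8, -2.7]
finger_force: 39.8
position: [0.5292, 0.1698, 0.2443]
force: [0.8, 0.4, -3.4]
finger_force: 39.8
position: [0.5292, 0.1698, 0.2432]
force: [0.3, 0.0, -2.7]
finger_force: 39.8
position: [0.5292, 0.1698, 0.2422]
force: [0.2, 0.4, -1.7]
finger_force: 39.8
```

```bash
for i in 1 2 ; do python3 -m creep '[[[-1,0,0,0.05,0,0,0],[-1,0,0,0,0,0,0],[-1,0,0,0,0,0,0],[-1,0,0,0,0,0,0]]]' | egrep 'pos|force:'; done
for i in 1 2 ; do python3 -m creep '[[[-1,0,0,0.03,0,0,0],[-1,0,0,0,0,0,0],[-1,0,0,0,0,0,0],[-1,0,0,0,0,0,0]]]' | egrep 'pos|force:'; done
```

```text
position: [0.5292, 0.1698, 0.2417]
force: [0.3, -0.3, -2.9]
finger_force: 39.8
position: [0.5292, 0.1698, 0.2412]
force: [-0.3, -1.0, -2.4]
finger_force: 39.8
position: [0.5292, 0.1698, 0.2409]
force: [0.1, 0.6, -3.1]
finger_force: 39.8
position: [0.5292, 0.1698, 0.2406]
force: [0.1, -0.4, -2.7]
finger_force: 39.8
```

```bash
for i in 1 2 3 4; do python3 -m creep '[[[-1,0,0,0.03,0,0,0],[-1,0,0,0,0,0,0],[-1,0,0,0,0,0,0],[-1,0,0,0,0,0,0]]]' | egrep 'pos|force:'; done
```

```text
position: [0.5292, 0.1698, 0.2403]
force: [-0.1, 0.3, -2.6]
finger_force: 39.8
position: [0.5292, 0.1698, 0.24]
force: [0.7, 0.2, -2.1]
finger_force: 39.8
position: [0.5292, 0.1698, 0.2397]
force: [-0.3, 1.3, -2.4]
finger_force: 39.8
position: [0.5292, 0.1698, 0.2394]
force: [0.1, 0.1, -2.9]
finger_force: 39.8
```

```bash
for i in 1 2 3; do python3 -m creep '[[[-1,0,0,0.03,0,0,0],[-1,0,0,0,0,0,0],[-1,0,0,0,0,0,0],[-1,0,0,0,0,0,0]]]' | egrep 'pos|force:'; done
```

```text
position: [0.5292, 0.1698, 0.2394]
force: [-2.4, -0.6, 5.1]
finger_force: 40.8
position: [0.5292, 0.1698, 0.2394]
force: [-4.6, -1.4, 13.4]
finger_force: 41.8
position: [0.5292, 0.1698, 0.2393]
force: [-7.3, -1.8, 19.4]
finger_force: 42.8
```

```bash
python3 -m creep '[[[-1,0,0,-0.03,0,0,0],[-1,0,0,-0.03,0,0,0],[-1,0,0,0,0,0,0],[-1,0,0,0,0,0,0],[-1,0,0,0,0,0,0]]]' | egrep 'clock|pos|force:'
python3 -m creep '[[[-1,0,0,0,0,0,0],[-1,0,0,0,0,0,0]]]' | egrep 'clock|pos|force:|rot'
```

```text
clock: 17.25
position: [0.5292, 0.1698, 0.2393]
force: [-3.4, -1.8, 6.9]
finger_force: 41.1
clock: 17.5
position: [0.5292, 0.1698, 0.2394]
tool_rot: [-3.142, -0.0, -0.142]
force: [-2.7, -1.0, 8.1]
finger_force: 41.1
```

```bash
python3 -m creep '[[[-1,0,0,-0.017,0,0,0],[-1,0,0,0,0,0,0],[-1,0,0,0,0,0,0],[-1,0,0,0,0,0,0],[-1,0,0,0,0,0,0]]]' | egrep 'clock|pos|force:'
python3 -m creep '[[[-1,0,0,0,0,0,0],[-1,0,0,0,0,0,0],[-1,0,0,0,0,0,0],[-1,0,0,0,0,0,0],[-1,0,0,0,0,0,0],[-1,0,0,0,0,0,0],[-1,0,0,0,0,0,0],[-1,0,0,0,0,0,0],[-1,0,0,0,0,0,0],[-1,0,0,0,0,0,0]]]' | egrep 'clock|pos|force:|rot'
python3 - <<'E'
from h import *
F=[]
for i in range(8): vision.grab_frame("wrist");F.append(bot.observe()["force"])
print(np.mean(F,0))
f=vision.grab_frame("scene");cv2.imwrite("pics/s4.png",cv2.resize(f["image"][120:280,240:480],None,fx=3,fy=3))
E
```

```text
clock: 18.12
position: [0.5292, 0.1697, 0.2394]
force: [-2.7, -1.1, 5.6]
finger_force: 40.7
clock: 19.38
position: [0.5292, 0.1698, 0.2394]
tool_rot: [-3.142, -0.0, -0.142]
force: [-3.1, -1.0, 6.0]
finger_force: 40.7
[-2.59159127 -0.61339598  5.89304389]
```

View pics/s4.png

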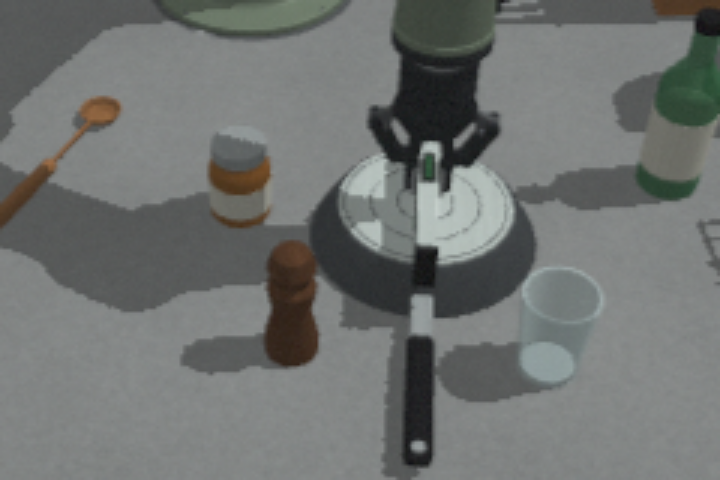

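The level stands on the base, and its end cap at (425,265) lines up with the handle (420,440). I'll lighten the touch a little, hold once more, then lift and make the quarter turn.

```bash
python3 -m creep '[[[-1,0,0,-0.01,0,0,0],[-1,0,0,0,0,0,0],[-1,0,0,0,0,0,0],[-1,0,0,0,0,0,0],[-1,0,0,0,0,0,0],[-1,0,0,0,0,0,0],[-1,0,0,0,0,0,0],[-1,0,0,0,0,0,0],[-1,0,0,0,0,0,0],[-1,0,0,0,0,0,0],[-1,0,0,0,0,0,0],[-1,0,0,0,0,0,0]]]' | egrep 'clock|pos|force:|rot'
python3 -m creep '[[[-1,0,0,-0.2,0,0,0],[-1,0,0,-1,0,0,0],[-1,0,0,-1.5,0,0,0],[-1,0,0,-2,0,0,0],[-1,0,0,-1,0,0,0],[-1,0,0,-0.3,0,0,0],[-1,0,0,0,0,0,0],[-1,0,0,0,0,0,0]]]' | egrep 'clock|pos|force:|rot'
python3 -m creep '[[[-1,0,0,0,0,0,-0.07],[-1,0,0,0,0,0,-0.15],[-1,0,0,0,0,0,-0.15],[-1,0,0,0,0,0,-0.15],[-1,0,0,0,0,0,-0.15],[-1,0,0,0,0,0,-0.15],[-1,0,0,0,0,0,-0.15],[-1,0,0,0,0,0,-0.15],[-1,0,0,0,0,0,-0.15],[-1,0,0,0,0,0,-0.15],[-1,0,0,0,0,0,-0.15],[-1,0,0,0,0,0,0]]]'| egrep 'clock|pos|force:|rot'
python3 go.py 0.529 0.1695 0.242 1.429
```

```text
clock: 21.32
position: [0.5292, 0.1698, 0.2394]
tool_rot: [-3.142, -0.0, -0.142]
force: [-1.0, 0.3, 3.3]
finger_force: 40.5
clock: 22.32
position: [0.5291, 0.1697, 0.2988]
tool_rot: [3.141, 0.001, -0.142]
force: [0.2, 0.1, -2.6]
finger_force: 39.7
clock: 23.82
position: [0.5292, 0.1695, 0.2989]
tool_rot: [-3.141, -0.0, 1.427]
force: [0.5, 0.4, -2.9]
finger_force: 39.7
t 23.825 pos [0.5292 0.1695 0.2989] rot [-3.1406 -0.      1.4267] F [ 0.5   0.4  -2.94] ff 39.7 w 0.0206 q [-0.09  0.58 -0.45  1.86  0.35  0.78 -0.87]
shift cm [-0.   -0.01  5.69] turn [-0.001 -0.    -0.002]
```

```bash
python3 -m creep '[[[-1,0,0,1,0,0,0],[-1,0,0,2,0,0,0],[-1,0,0,1.5,0,0,0],[-1,0,0,0.8,0,0,0],[-1,0,0,0.3,0,0,0],[-1,0,0,0.1,0,0,0],[-1,0,0,0.05,0,0,0],[-1,0,0,0.05,0,0,0],[-1,0,0,0.03,0,0,0],[-1,0,0,0,0,0,0],[-1,0,0,0,0,0,0],[-1,0,0,0,0,0,0]]]' | egrep 'clock|pos|force:|rot'
for i in 1 2 3 4; do python3 -m creep '[[[-1,0,0,0.02,0,0,0],[-1,0,0,0,0,0,0],[-1,0,0,0,0,0,0],[-1,0,0,0,0,0,0]]]' | egrep 'clock|pos|force:'; done
```

```text
clock: 25.32
position: [0.5292, 0.1698, 0.2411]
tool_rot: [-3.142, -0.0, 1.428]
force: [0.5, 0.8, -2.6]
finger_force: 39.7
clock: 25.82
position: [0.5292, 0.1698, 0.2409]
force: [0.4, 0.0, -3.8]
finger_force: 39.7
clock: 26.32
position: [0.5292, 0.1697, 0.2407]
force: [0.2, -0.1, -1.4]
finger_force: 39.7
clock: 26.82
position: [0.5292, 0.1698, 0.2405]
force: [-0.4, -0.4, -2.5]
finger_force: 39.7
clock: 27.32
position: [0.5292, 0.1698, 0.2403]
force: [-0.2, 0.1, -2.9]
finger_force: 39.7
```

```bash
for i in 1 2 3 4 5; do python3 -m creep '[[[-1,0,0,0.02,0,0,0],[-1,0,0,0,0,0,0],[-1,0,0,0,0,0,0],[-1,0,0,0,0,0,0]]]' | egrep 'clock|pos|force:'; done
```

```text
clock: 27.82
position: [0.5292, 0.1698, 0.2401]
force: [-0.4, -0.1, -3.5]
finger_force: 39.7
clock: 28.32
position: [0.5292, 0.1698, 0.2399]
force: [0.3, -0.3, -2.4]
finger_force: 39.7
clock: 28.82
position: [0.5292, 0.1698, 0.2397]
force: [0.3, 0.7, -3.3]
finger_force: 39.7
clock: 29.32
position: [0.5292, 0.1698, 0.2395]
force: [-0.5, -0.4, -2.4]
finger_force: 39.7
clock: 29.82
position: [0.5292, 0.1698, 0.2394]
force: [-1.9, -0.8, 2.9]
finger_force: 40.4
```

```bash
python3 -m creep '[[[-1,0,0,0,0,0,0],[-1,0,0,0,0,0,0],[-1,0,0,0,0,0,0],[-1,0,0,0,0,0,0],[-1,0,0,0,0,0,0],[-1,0,0,0,0,0,0],[-1,0,0,0,0,0,0],[-1,0,0,0,0,0,0]]]'
python3 - <<'E'
from h import *
F=[]
for i in range(10): vision.grab_frame("wrist");F.append(bot.observe()["force"])
print(np.mean(F,0))
f=vision.grab_frame("scene");cv2.imwrite("pics/s5.png",cv2.resize(f["image"][120:280,240:480],None,fx=3,fy=3))
E
```

```text
clock: 30.82
position: [0.5292, 0.1698, 0.2394]
tool_rot: [3.141, -0.0, 1.428]
force: [-1.4, -1.5, 5.6]
grip_width: 0.0206
finger_force: 40.8
[-1.78330723 -1.04259098  5.36860714]
```

View pics/s5.png

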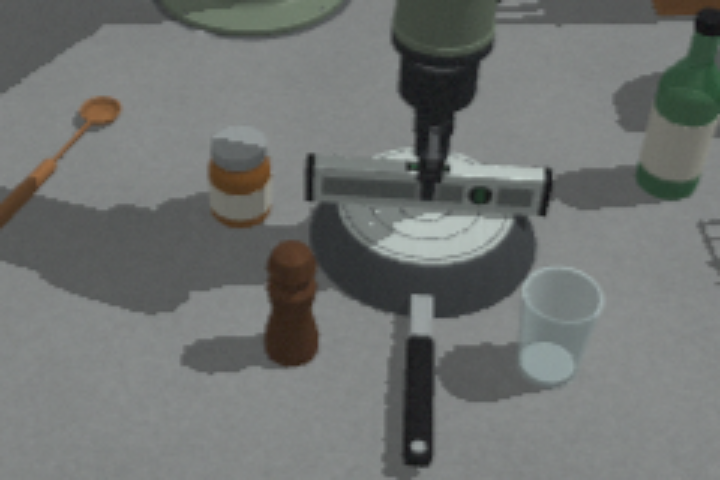

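The level stands square to the handle across the middle, with its ends at (312,178) and (546,190), and the pan and other things have not moved. Contact is about 8 N, so I'll ease it slightly and hand in.

```bash
python3 -m creep '[[[-1,0,0,-0.01,0,0,0],[-1,0,0,0,0,0,0],[-1,0,0,0,0,0,0],[-1,0,0,0,0,0,0],[-1,0,0,0,0,0,0],[-1,0,0,0,0,0,0],[-1,0,0,0,0,0,0],[-1,0,0,0,0,0,0],[-1,0,0,0,0,0,0],[-1,0,0,0,0,0,0]]]'
python3 - <<'E'
from h import *
F=[]
for i in range(10): vision.grab_frame("wrist");F.append(bot.observe()["force"])
m=np.mean(F,0);print(m)
if 0.3<m[2]<6: print(bot.job_done())
E
```

```text
clock: 32.62
position: [0.5292, 0.1698, 0.2394]
tool_rot: [3.142, -0.0, 1.428]
force: [-0.3, -0.8, 2.6]
grip_width: 0.0203
finger_force: 40.4
[ 0.26733734 -0.48356305  2.03048165]
the job is handed in; nothing more can be done
None
```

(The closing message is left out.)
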